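Centre the pepper pot on its stand

ROBOT

A 6-joint arm with a two-finger parallel gripper is mounted at the origin on the work surface. World frame = base frame: x ahead of the robot, y to its left, z up, the work surface at z = 0. Lengths are in mm, angles in rad, forces in N, time in s.
With the tool pointing down it reaches from about 250 to 725 mm from the base axis. Payload 9.7 kg.
Tool frame: the origin (TCP) lies at the very end of the fingers, on their centre line; the grasp point (between the pads) lies 19 mm behind it (r.grasp_offset is the distance from the TCP to the grasp point, in mm); x points along the fingers, y is the direction in which the jaws open and shut, and the axes are right-handed (so a half turn about x gives the same grasp; the last joint's range is limited). The gripper opens to 85 mm and grips with 20 to 120 N. Pads are 22 mm wide; open, the fingers measure 114 mm over their backs; the gripper's body (76 mm by 85 mm) begins 54 mm behind the grasp point. The pads swing forward as they close: fully open they stand 13 mm farther back than shut.
Start: joints at [-1.293, 0.087, 0.176, 1.66, 0, 1.571], TCP at [150.83, -528.911, 231.284] pointing down, gripper open.
Joint ranges: [-3.13, 3.13], [-0.85, 1.81], [-1.15, 1.24], [-2.2, 2.28], [-1.44, 1.52], [-3.14, 3.14]. Speed limits (rad/s): [2.22, 2.22, 2.57, 3.14, 3.14, 3.14].

INTERFACE

Orientations are given as a rotation vector (axis times angle).
In Python, from cell import r, get_image, calibration gives the robot as it stands. The module is installed in compiled form; this text tells all that it offers.
- The arm moves only by the tool jog_arm, never from a script. Its argument "motion" is a list of rows, each a list of 4 numbers: the shift along the world's x, y, z in mm, then the turn about the world's z in degrees. In form: [[tx, ty, tz, turn], ...]. A call has 1 to 8 rows; each row shifts and turns the commanded pose from where the row before left it; what a row does not reach is not made up. A row lasts 1/12 s, in which the tool goes at most 41.7 mm and 7.16 degrees, less where a joint would pass 70% of its speed; a pose out of reach is approached as far as the arm can. A call with a gripper value outside its range is refused whole. "gripper" is the opening in per cent of the stroke, from 0 (shut) to 100 (fully open), set as the call begins (left out, the last holds). The fingers move at their own pace and stop on an object; the grip force is fixed at half the most. Time passes only in rows, so rows that do not move let the fingers close. It gives the time, the measured TCP pose, the force and the opening at its end, in the units of the state.
- r.get_obs(): the state, without advancing time (a new reading comes with each control period).
- get_image(name): name is "scene" or "top" or "wrist"; returns (picture, depth): 420x560x3 uint8, red, green, blue; 420x560 float32, mm along the optical axis (not along the pixel's ray), 0 where there is no reading.
- calibration(name): a dict with "vfov" (degrees; the focal length in pixels is half the picture's height over the tangent of half this angle, whatever the lens; pixels are square), "cx", "cy" (the principal point, pixels), "dist" ([k1, k2, p1, p2, k3] as OpenCV has them; the pictures are not rectified), "extrinsics" (4x4, takes a point from camera to world coordinates). Camera axes: x right, y down, z forward; pixel columns grow to the right and rows downward; lengths in mm; the calibration is good to about 2 mm. A picture is of the moment at which its call begins: read the wrist's pose just before it. calibration takes no time and is no camera call; for the wrist camera it gives the pose at the moment of the call.
- r.finish_job(): hands the job in, once; it reports no verdict.
The state is a dict: "clock": time; "qpos": joint angles; "dq": joint speeds; "effort": joint torques, N m; "tool_pos": TCP position; "orientation": TCP orientation; "contact_force": force on the tool from outside, world axes, zero at the start; "torque": the same for the moment, N m; "gripper_width": finger opening in mm.
Only numpy, scipy, OpenCV 4.12 (cv2) and the standard library are available. Lean on these libraries where they do the work, as an engineer would, in place of code of your own. Each camera call takes 0.05 s, during which the arm holds its last target. There are 200 camera calls.

TASK

The wobbly ceramic pepper pot has been put down at the very edge of its small footed stand. With the fingertips, tap it along gently until it stands in the middle of the stand's plate, within about half a centimetre, and draw the hand clear. Do not grip, lift or tip it over, and leave the stand and the other things on the ledge where they are.

Things in the scene. Friction and masses are not known exactly. Their poses are not given: they have to be found in the camera images.
- pepper_pot: Terracotta pepper pot with cream bands, shaped like a chess pawn, 70 mm high, 110 to 215 g: bell-shaped lower part, widest (42 mm diameter) from 5 to 14 mm above its underside, waist 21 mm, round head 33 mm in diameter at 57 mm up. Top-heavy, loose and wobbly: its foot (32 mm diameter) is slightly rounded. Pushed low it rocks a little and slides (about 1 N), pushed high it topples. Origin: centre of its underside; z up.
- stand: Small footed stand of white ceramic, loose on the ledge, 550 g: a flat round plate without a lip, 100 mm in diameter, top 60 mm above the ledge, on a slim stem and a round foot 80 mm in diameter. Origin: centre of the foot's underside, on the plate's axis; z up. At the start the pot stands on the plate 24 to 33 mm off this axis, in any direction.
- tagine: Bystander: full-size painted tagine with cone top, 260 mm in diameter, 242 mm high, 2.4 kg. Origin: centre of its underside.
- pot: Bystander: lidded white enamel pot with a dark rim, 180 mm in diameter, 158 mm high with the lid's knob, two loop handles along its y axis (234 mm over them). Origin: centre of its underside.
- rack: Bystander: wooden rack with pegs, 260 mm long along its x axis and 106 mm wide, with four white saucers standing upright in it, 151 mm high in all. Origin: centre of its underside.
- whisk: Bystander: steel balloon whisk lying on the ledge along its x axis, 310 mm long, 57 mm high at the balloon. Origin: on the ledge, below the middle of the tool.
There are look-alikes about, which are no part of the job. Of the things shaped like the pepper_pot, the terracotta one is meant.

How it is judged (in metres and radians):
At the end, for the whole second after the job is handed in: The pepper pot stands upright (within 0.08 rad) and still on the stand's plate with its axis within 7 mm of the plate's axis; the stand is upright within 10 mm of where it stood, and tagine, pot, rack and whisk within 20 mm of where they stood (horizontal distance between pepper_pot and stand below 0.007 m and z of pepper_pot in the frame of stand between 0.056 and 0.064 m and angle between pepper_pot's own z axis and vertical below 0.08 rad and distance of stand from where it was at the start of the episode below 0.01 m and angle between stand's own z axis and vertical below 0.05 rad and linear speed of pepper_pot below 0.02 m/s and distance of each of tagine, pot, rack, whisk from where it was at the start of the episode below 0.02 m); the robot touches nothing.
It fails at once if the pot is struck or squeezed (over 12 N) (contact force between any of the fingers, the arm and pepper_pot above 12 N).
It fails at once if the pot is lifted (over 12 mm) (z of pepper_pot in the frame of stand above 0.072 m).
It fails at once if the pot is tipped over (beyond 0.4 rad) or knocked off the plate (angle between pepper_pot's own z axis and vertical above 0.4 rad or z of pepper_pot in the frame of stand below 0.05 m).
It fails at once if the stand is shifted more than 10 mm or tipped (distance of stand from where it was at the start of the episode above 0.01 m or angle between stand's own z axis and vertical above 0.15 rad).
It fails at once if a bystander (tagine, pot, rack, whisk) is shifted more than 20 mm (distance of any of tagine, pot, rack, whisk from where it was at the start of the episode above 0.02 m).
It also fails if it takes over 35 s, if anything falls off the work surface, if the arm or the gripper's body presses on something with over 40 N, if the wrist force passes 120 N, or if a joint passes its speed limit or range.

## Working session

There is one attempt and no reset: what is moved stays moved. The work goes in short steps, Python scripts to look and compute and a tool call to move; the robot and the scene stay as the last step left them, time stands still between calls to the robot, and variables do not carry over. Pictures are saved under pics/ and viewed, on a budget of 10 in all, crops included, one or two more only if the job needs it, and the job is handed in when it is done.

Besides the shell and the picture viewer there is one more tool, called as name(argument=value, ...), one argument or row to a line, values as JSON. jog_arm: Moves the arm, as the interface text tells. Its arguments: {"type":"object","properties":{"motion":{"type":"array"},"gripper":{"type":"number"}},"required":["motion"]}

```bash
mkdir -p pics; cat > h.py <<'E'
import numpy as np, cv2
from cell import r, get_image, calibration
def grab(name):
    c=calibration(name); im,d=get_image(name); return im,d,c
def K(c,shape=(420,560)):
    f=shape[0]/2/np.tan(np.radians(c["vfov"])/2)
    return np.array([[f,0,c["cx"]],[0,f,c["cy"]],[0,0,1.]])
def cloud(d,c):
    h,w=d.shape; v,u=np.mgrid[:h,:w]
    p=cv2.undistortPoints(np.stack([u,v],-1).reshape(-1,1,2).astype(np.float64),K(c),np.array(c["dist"],float)).reshape(h,w,2)
    P=np.dstack([p[...,0]*d,p[...,1]*d,d]); E=np.array(c["extrinsics"])
    return P@E[:3,:3].T+E[:3,3]
def save(n,im): cv2.imwrite(n,im[...,::-1])
E
python3 - <<'E'
from h import *
a,d,c=grab("scene");b,d2,c2=grab("top")
np.savez("s0.npz",a=a,b=b,X=cloud(d,c),T=cloud(d2,c2),d=d,d2=d2)
save("pics/1.png",a);save("pics/2.png",b)
print(c,c2,r.get_obs())
E
```

```text
{'vfov': 51.803595660332036, 'cx': 291.5557081301371, 'cy': 207.34601216001832, 'dist': array([-0.10350824,  0.        ,  0.        ,  0.        ,  0.        ]), 'extrinsics': array([[-7.26623615e-01,  5.44515280e-01, -4.18952542e-01,
         1.05346892e+03],
       [ 6.86863363e-01,  5.89405982e-01, -4.25228537e-01,
         4.52054918e+02],
       [ 1.53896984e-02, -5.96744249e-01, -8.02283901e-01,
         9.26811623e+02],
       [ 0.00000000e+00,  0.00000000e+00,  0.00000000e+00,
         1.00000000e+00]])} {'vfov': 57.072300090432805, 'cx': 280.9323521792013, 'cy': 206.57674918239155, 'dist': array([0.01551781, 0.        , 0.        , 0.        , 0.        ]), 'extrinsics': array([[-4.27099228e-03, -9.78054222e-01,  2.08306738e-01,
         3.88275515e+02],
       [-9.99979282e-01,  5.18049349e-03,  3.82080651e-03,
         7.58753373e+00],
       [-4.81608764e-03, -2.08286104e-01, -9.78056084e-01,
         1.12359832e+03],
       [ 0.00000000e+00,  0.00000000e+00,  0.00000000e+00,
         1.00000000e+00]])} {'clock': 0.1, 'qpos': array([-1.29298703e+00,  8.74334457e-02,  1.75244579e-01,  1.65978456e+00,
       -1.35306472e-05,  1.57079526e+00]), 'dq': array([ 0.00108126, -0.0004215 ,  0.00255537, -0.00139112,  0.00117492,
       -0.00070464]), 'effort': array([ 9.94758375e-05, -5.21561050e+01,  4.65652657e+01,  1.60025619e-02,
        3.99925818e-05,  1.16888174e-05]), 'tool_pos': array([ 150.78252797, -528.73426966,  230.65437258]), 'orientation': array([ 2.07296999,  0.29105663, -2.07333921]), 'contact_force': array([ 0.33988229, -0.49483115,  0.22011467]), 'torque': array([-0.02024167,  0.02201217, -0.0746169 ]), 'gripper_width': 85.71757626027039}
```

View pics/1.png

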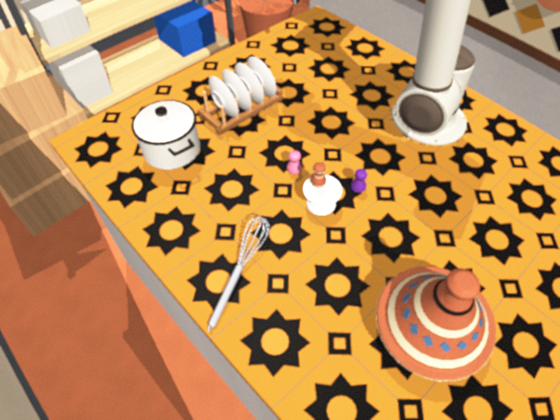

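View pics/2.png

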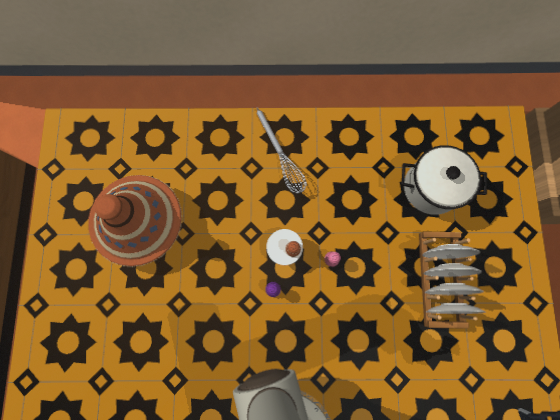

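Candidates shaped like the pot: terracotta on the white stand (scene 319,175; top 293,249), pink on the ledge (scene 294,161; top 333,258), and purple on the ledge (scene 360,181; top 273,289). I choose the terracotta one and check it in a close crop.

```bash
python3 - <<'E'
from h import *
s=np.load("s0.npz");a,b,X,T=s["a"],s["b"],s["X"],s["T"]
from scipy.optimize import least_squares
def circ(P):
    f=least_squares(lambda q:np.hypot(P[:,0]-q[0],P[:,1]-q[1])-q[2],[*P.mean(0)[:2],20]);return f.x
for nm,im,Y,(u0,v0) in (("scene",a,X,(320,185)),("top",b,T,(287,248))):
    P=Y[v0-70:v0+70,u0-70:u0+70].reshape(-1,3); C=im[v0-70:v0+70,u0-70:u0+70].reshape(-1,3).astype(int)
    pl=(abs(P[:,2]-60)<6)&(C.min(1)>120)
    Q=P[pl]; h=cv2.convexHull(Q[:,:2].astype(np.float32))[:,0]
    print(nm,"plate",Q.mean(0),cv2.minEnclosingCircle(h),len(Q))
    hi=(P[:,2]>75)&(P[:,2]<140); print("above 75",P[hi].mean(0),hi.sum())
    for lo,up in ((66,76),(100,132),(20,74)):
        m=(P[:,2]>lo)&(P[:,2]<up)&(C[:,0]-C[:,2]>25)
        if lo==20: continue
        H=P[m]; print(lo,up,m.sum(),H.mean(0) if m.any() else 0)
    H=P[(P[:,2]>103)&(P[:,2]<136)]
    f=least_squares(lambda q:np.linalg.norm(H-q,axis=1)-16.5,H.mean(0)-[0,0,8],loss="soft_l1");print("head sphere",f.x,f.cost,len(H))
for n,(u,v) in dict(pink=(333,258),purple=(273,289)).items(): print(n,T[v,u])
c1=cv2.resize(a[140:225,265:385],None,fx=4,fy=4,interpolation=2)
c2=cv2.resize(b[215:300,240:350],None,fx=4,fy=4,interpolation=2)
save("pics/3.png",np.hstack([c1,c2])[:, :].astype(np.uint8)[:,:920][::1,::1] if 0 else cv2.resize(np.hstack([c1,c2]),(800,296)))
E
```

```text
scene plate [507.99255567   1.05451887  59.73273975] ((543.1727294921875, 4.8992815017700195), 173.77676391601562) 836
above 75 [500.73937881 -15.03237482 105.01852334] 272
66 76 84 [489.81782707 -65.60229914  70.49684811]
100 132 141 [499.69702944 -16.27232471 122.46820088]
head sphere [494.41813324 -20.56839092 114.68172811] 73.93266109443553 137
top plate [504.10846388   9.9034921   59.43542691] ((564.2530517578125, -46.96310043334961), 129.32598876953125) 812
above 75 [492.1589204  -18.07193186 112.43886451] 185
66 76 72 [476.56821061 -97.40696754  70.29880122]
100 132 129 [494.2661191  -18.63546289 124.89407216]
head sphere [495.58227754 -19.03693222 114.3355319 ] 71.86925950723251 133
pink [ 469.44261115 -128.68612025   70.51458285]
purple [388.07012828  33.78470726  71.22903627]
```

View pics/3.png

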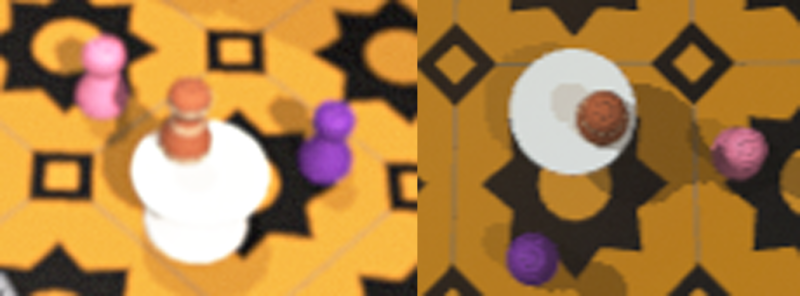

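The crop confirms it: terracotta with cream bands, at the plate's edge (right and slightly below centre in the top view). Next I fit the plate's axis and the push line.

```bash
cat >> h.py <<'E'
from scipy.optimize import least_squares
def ray(c,uv):
    p=cv2.undistortPoints(np.float64(uv).reshape(-1,1,2),K(c),np.array(c["dist"],float))[:,0]
    E=np.array(c["extrinsics"]); return np.c_[p,np.ones(len(p))]@E[:3,:3].T,E[:3,3]
def atz(c,uv,z):
    D,o=ray(c,uv); return o+D*((z-o[2])/D[:,2])[:,None]
def plate(im,d,c,guess=(505,8)):
    """rim of white plate, fixed radius 50 at z 60"""
    P=cloud(d,c); i=im.astype(int)
    m=((i.min(2)>110)&(i.max(2)-i.min(2)<60)&(abs(P[...,2]-60)<8)&(np.hypot(P[...,0]-guess[0],P[...,1]-guess[1])<65)).astype(np.uint8)
    n=cv2.findContours(m,cv2.RETR_EXTERNAL,cv2.CHAIN_APPROX_NONE)[0]; k=max(n,key=cv2.contourArea)
    h=cv2.convexHull(k)[:,0]; Q=atz(c,k[:,0],60)
    f=least_squares(lambda q:np.hypot(Q[:,0]-q[0],Q[:,1]-q[1])-q[2],[*guess,50],loss="soft_l1",f_scale=.7)
    g=least_squares(lambda q:np.hypot(Q[:,0]-q[0],Q[:,1]-q[1])-50.5,guess,loss="soft_l1",f_scale=.7)
    return g.x,f.x
def head(im,d,c,guess):
    P=cloud(d,c).reshape(-1,3); H=P[(P[:,2]>103)&(P[:,2]<134)&(np.hypot(P[:,0]-guess[0],P[:,1]-guess[1])<28)]
    return least_squares(lambda q:np.linalg.norm(H-[*q,117],axis=1)-16.5,guess,loss="soft_l1").x,len(H)
def reddish(im,d,c,guess):
    """head outline by colour: centroid of the top blob of terracotta, projected at head height"""
    i=im.astype(int); P=cloud(d,c)
    m=(i[...,0]-i[...,2]>25)&(P[...,2]>104)&(P[...,2]<135)&(np.hypot(P[...,0]-guess[0],P[...,1]-guess[1])<30)
    v,u=np.nonzero(m); return atz(c,[[(u.min()+u.max())/2,(v.min()+v.max())/2]],117)[0][:2],(u.min(),u.max(),v.min(),v.max())
E
python3 - <<'E'
from h import *
from scipy.spatial.transform import Rotation as R
s=np.load("s0.npz")
for n,i,d in(("scene","a","d"),("top","b","d2")):
    c=calibration(n);print(n,plate(s[i],s[d],c),head(s[i],s[d],c,(495,-19)),reddish(s[i],s[d],c,(495,-19)))
print(R.from_rotvec(r.get_obs()["orientation"]).as_matrix().round(3))
E
```

```text
scene (array([502.98365006,   5.06643762]), array([503.87035754,   5.29668808,  48.28719023])) (array([494.10397854, -20.86679716]), 137) (array([495.41224963, -19.86047954]), (np.int64(313), np.int64(325), np.int64(162), np.int64(174)))
top (array([502.6866472,   4.2275224]), array([502.54994132,   4.38957398,  48.33071031])) (array([495.70442026, -19.11331619]), 133) (array([494.79088299, -19.46822355]), (np.int64(287), np.int64(299), np.int64(241), np.int64(253)))
[[-0.     0.274 -0.962]
 [ 0.001 -0.962 -0.274]
 [-1.    -0.001  0.   ]]
```

jog_arm(
  motion=[
    [20.5, 28.75, 0, 3.5],
    [20.5, 28.75, 0, 3.5],
    [20.5, 28.75, 0, 3.5],
    [20.5, 28.75, 0, 3.5],
    [20.5, 28.75, 0, 3.5],
    [20.5, 28.75, 0, 3.5],
    [20.5, 28.75, 0, 3.5],
    [20.5, 28.75, 0, 3.5],
  ],
  gripper=24,
)

```text
clock: 0.77
tool_pos: [315.3, -297.3, 231.1]
orientation: [1.771, 0.717, -1.771]
contact_force: [1.0, -0.0, -0.2]
gripper_width: 20.7
```

jog_arm(
  motion=[
    [20.5, 28.75, 0, 3.5],
    [20.5, 28.75, 0, 3.5],
    [20.5, 28.75, 0, 3.5],
    [20.5, 28.75, 0, 3.5],
    [20.5, 28.75, 0, 3.5],
    [20.5, 28.75, 0, 3.5],
    [20.5, 28.75, 0, 3.5],
    [20.5, 28.75, 0, 3.5],
  ],
)

```text
clock: 1.43
tool_pos: [479.4, -67.2, 231.1]
orientation: [1.435, 1.045, -1.436]
contact_force: [0.8, -1.0, 0.2]
gripper_width: 20.6
```

jog_arm(
  motion=[
    [0, 0, -30, 0],
    [0, 0, -30, 0],
    [0, 0, 0, 0],
    [0, 0, 0, 0],
  ],
)

```text
clock: 1.77
tool_pos: [477.8, -68.7, 170.4]
orientation: [1.436, 1.046, -1.44]
contact_force: [-0.2, 0.1, 0.1]
gripper_width: 20.4
```

```bash
python3 - <<'E'
from h import *
a,d,c=grab("wrist");save("pics/4.png",a);np.savez("w1.npz",a=a,d=d,E=c["extrinsics"]);print(c)
for f in (plate,lambda *q:head(*q,(495,-19)),lambda *q:reddish(*q,(495,-19))):
    try: print(f(a,d,c))
    except Exception as e: print(e)
print(r.get_obs()["tool_pos"],r.get_obs()["orientation"])
E
```

```text
{'vfov': 61.76910079802352, 'cx': 276.96689099867825, 'cy': 216.32099860709513, 'dist': array([0.02699635, 0.        , 0.        , 0.        , 0.        ]), 'extrinsics': array([[ 9.50431023e-01, -2.95308721e-01, -9.73325763e-02,
         5.00862635e+02],
       [-3.10914942e-01, -9.06203006e-01, -2.86579852e-01,
         3.55329023e+00],
       [-3.57354356e-03,  3.02636534e-01, -9.53099343e-01,
         3.13315087e+02],
       [ 0.00000000e+00,  0.00000000e+00,  0.00000000e+00,
         1.00000000e+00]])}
(array([502.72344211,   1.65271283]), array([502.66209822,   1.73403994,  48.69996093]))
(array([494.75252093, -23.01342294]), 2927)
(array([495.10958639, -22.55320801]), (np.int64(253), np.int64(313), np.int64(125), np.int64(185)))
[478.62754288 -69.02405825 172.12053102] [ 1.43786644  1.04303482 -1.43820746]
```

View pics/4.png

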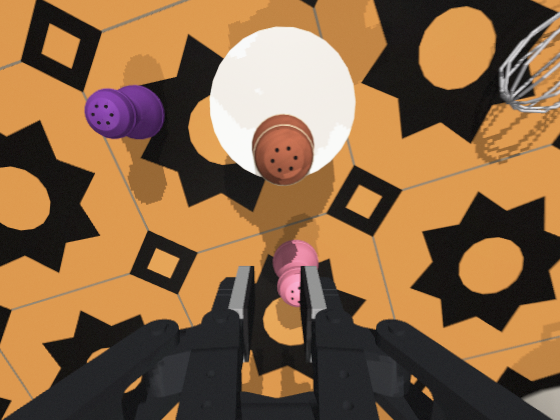

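The wrist view shows the pot at (283,150) on the plate (centre about 283,103). The offset in this view, (7.8, 24.5) mm, agrees with the other cameras. The fingers lie behind it on the push line, so I descend just off the plate.

jog_arm(
  motion=[
    [1, 0, -25, 0],
    [0, 0, -25, 0],
    [0, 0, -25, 0],
    [0, 0, -20, 0],
    [0, 0, -12, 0],
    [0, 0, 0, 0],
    [0, 0, 0, 0],
  ],
)

```text
clock: 2.4
tool_pos: [480.4, -69.3, 65.8]
orientation: [1.439, 1.042, -1.437]
contact_force: [-0.0, -0.6, 0.0]
gripper_width: 20.9
```

jog_arm(
  motion=[
    [0.9, 2.9, 0, 0],
    [0.9, 2.9, 0, 0],
    [0.6, 1.9, 0, 0],
    [0.6, 1.9, 0, 0],
    [0, 0, 0, 0],
    [0, 0, 0, 0],
  ],
)

```text
clock: 2.9
tool_pos: [482.9, -59.1, 64.5]
orientation: [1.438, 1.043, -1.437]
contact_force: [0.8, -0.2, -0.1]
gripper_width: 20.5
```

```bash
cat > look.py <<'E'
from h import *
import sys
n=sys.argv[1]
for cam in ("wrist","top"):
    a,d,c=grab(cam)
    if cam=="wrist": save(f"pics/{n}.png",a)
    try:
        p=plate(a,d,c,(502.7,3));g=p[0]; q=head(a,d,c,(float(sys.argv[2]),float(sys.argv[3]))); w=reddish(a,d,c,q[0])
        print(cam,"plate",p[0],p[1],"head",q,w[0],"to go",g-q[0],g-w[0])
    except Exception as e: print(cam,e)
o=r.get_obs();print(o["clock"],o["tool_pos"],o["contact_force"])
E
python3 look.py 5 495 -21
```

```text
wrist plate [502.3811604    1.09068271] [502.71320086   2.14335854  48.38920419] head (array([494.65299521, -23.51785708]), 11831) [494.96195565 -22.62038617] to go [ 7.72816518 24.60853979] [ 7.41920475 23.71106888]
top plate [502.53055131   1.02867169] [500.68760421  17.64806223  38.57536272] head (array([494.51552124, -19.33641084]), 1) [489.6589697   -3.79411169] to go [ 8.01503007 20.36508253] [12.87158161  4.82278338]
3.0 [482.82815526 -59.27565484  64.32652552] [0.38524605 0.57144705 0.7518705 ]
```

View pics/5.png

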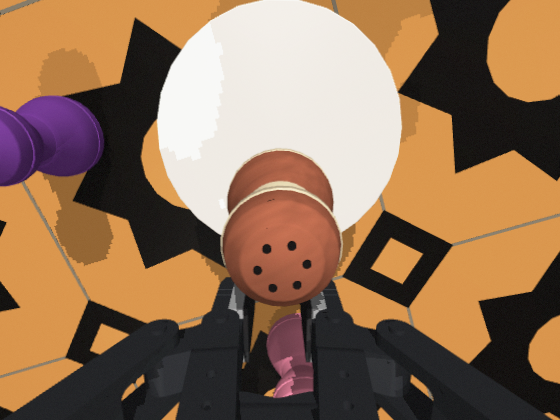

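jog_arm(
  motion=[
    [0.4, 1.3, 0, 0],
    [0.4, 1.3, 0, 0],
    [0.4, 1.3, 0, 0],
    [0.4, 1.3, 0, 0],
    [0.4, 1.3, 0, 0],
    [0.4, 1.3, 0, 0],
    [0.4, 1.3, 0, 0],
    [0.4, 1.3, 0, 0],
  ],
)

```text
clock: 3.67
tool_pos: [486.1, -48.8, 64.3]
orientation: [1.438, 1.043, -1.438]
contact_force: [-0.8, -0.8, -0.5]
gripper_width: 20.8
```

jog_arm(
  motion=[
    [0.3, 0.9, 0, 0],
    [0.3, 0.9, 0, 0],
    [0.3, 0.9, 0, 0],
    [0.3, 0.9, 0, 0],
    [0.3, 0.9, 0, 0],
    [0.3, 0.9, 0, 0],
    [0, 0, 0, 0],
  ],
)

```text
clock: 4.25
tool_pos: [487.8, -43.4, 64.2]
orientation: [1.438, 1.043, -1.438]
contact_force: [0.5, -0.5, -0.2]
gripper_width: 20.3
```

```bash
python3 look.py 6 496 -18
```

```text
wrist plate [5.02169522e+02 3.04411034e-01] [502.71220752   1.98179335  48.46210513] head (array([494.88050588, -18.90640902]), 14583) [495.49737167 -16.70242147] to go [ 7.28901629 19.21082005] [ 6.67215049 17.00683251]
top zero-size array to reduction operation minimum which has no identity
4.35 [487.81772994 -43.41421432  64.2588668 ] [-0.3853952  -0.57260761  0.40236665]
```

View pics/6.png

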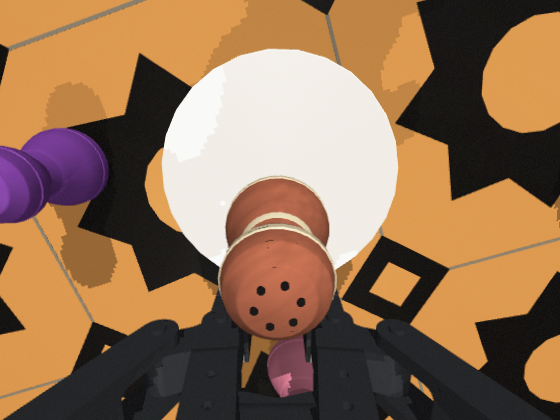

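The pot rests in the cradle and has moved about 5 mm along the line, upright. About 19–20 mm remain, so I continue.

jog_arm(
  motion=[
    [0.35, 0.9, 0, 0],
    [0.35, 0.9, 0, 0],
    [0.35, 0.9, 0, 0],
    [0.35, 0.9, 0, 0],
    [0.35, 0.9, 0, 0],
    [0.35, 0.9, 0, 0],
    [0.35, 0.9, 0, 0],
    [0.35, 0.9, 0, 0],
  ],
)

```text
clock: 5.02
tool_pos: [490.7, -36.2, 64.3]
orientation: [1.438, 1.043, -1.438]
contact_force: [-0.1, -0.6, -0.3]
gripper_width: 20.3
```

jog_arm(
  motion=[
    [0.35, 0.9, 0, 0],
    [0.35, 0.9, 0, 0],
    [0.35, 0.9, 0, 0],
    [0.35, 0.9, 0, 0],
    [0.35, 0.9, 0, 0],
    [0.35, 0.9, 0, 0],
    [0, 0, 0, 0],
  ],
)

```text
clock: 5.6
tool_pos: [492.8, -30.8, 64.3]
orientation: [1.438, 1.043, -1.438]
contact_force: [-0.1, 0.2, 0.5]
gripper_width: 20.6
```

jog_arm(
  motion=[
    [-0.5, -1.5, 0, 0],
    [-0.9, -2.8, 0, 0],
    [-1.2, -4, 0, 0],
    [0, 0, 0, 0],
    [0, 0, 0, 0],
    [0, 0, 0, 0],
  ],
)

```text
clock: 6.1
tool_pos: [490.1, -39.3, 64.3]
orientation: [1.438, 1.043, -1.438]
contact_force: [0.3, 0.2, 0.7]
gripper_width: 20.5
```

```bash
python3 look.py 7 499 -6
```

```text
wrist plate [ 5.01998227e+02 -5.95863269e-02] [502.43932493   1.32088564  48.76655258] head (array([499.68960918,  -5.55834595]), 13054) [500.49046793  -3.96714541] to go [2.30861744 5.49875962] [1.50775869 3.90755908]
top zero-size array to reduction operation minimum which has no identity
6.2 [490.16412617 -39.19847671  64.32553665] [ 0.68260482  0.30305368 -0.08718675]
```

View pics/7.png

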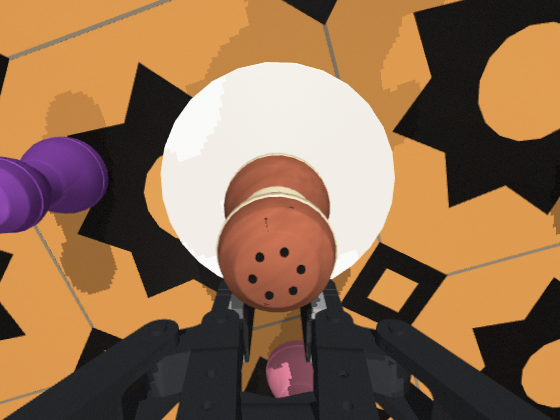

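About 7.5 mm remain, counted from the unoccluded first wrist view. I push most of that, back off, rise and measure.

jog_arm(
  motion=[
    [1, 2.6, 0, 0],
    [0.8, 2.4, 0, 0],
    [0.5, 1.3, 0, 0],
    [0.4, 0.9, 0, 0],
    [0.3, 0.9, 0, 0],
    [0.3, 0.9, 0, 0],
    [0.3, 0.9, 0, 0],
    [0.3, 0.9, 0, 0],
  ],
)

```text
clock: 6.87
tool_pos: [494.0, -28.4, 64.3]
orientation: [1.438, 1.043, -1.438]
contact_force: [0.5, -0.7, 0.4]
gripper_width: 20.7
```

jog_arm(
  motion=[
    [0.3, 0.9, 0, 0],
    [0.3, 0.9, 0, 0],
    [0.3, 0.9, 0, 0],
    [0.3, 0.9, 0, 0],
    [0.2, 0.7, 0, 0],
    [0, 0, 0, 0],
  ],
)

```text
clock: 7.37
tool_pos: [495.5, -24.0, 64.3]
orientation: [1.438, 1.043, -1.438]
contact_force: [-0.2, -0.4, 0.7]
gripper_width: 20.2
```

jog_arm(
  motion=[
    [-0.5, -1.5, 0, 0],
    [-1, -3, 0, 0],
    [-4, -12, 0, 0],
    [-5, -16, 0, 0],
    [-5, -16, 0, 0],
    [0, 0, 0, 0],
  ],
)

```text
clock: 7.87
tool_pos: [478.9, -75.1, 64.3]
orientation: [1.438, 1.042, -1.44]
contact_force: [-0.4, 0.6, 0.5]
gripper_width: 20.4
```

jog_arm(
  motion=[
    [0, 0, 20, 0],
    [0, 0, 30, 0],
    [0, 0, 30, 0],
    [0, 0, 30, 0],
    [0, 0, 0, 0],
    [0, 0, 0, 0],
    [0, 0, 0, 0],
  ],
)

```text
clock: 8.45
tool_pos: [479.8, -72.8, 173.8]
orientation: [1.438, 1.043, -1.438]
contact_force: [0.0, -0.6, -0.1]
gripper_width: 20.5
```

```bash
python3 look.py 8 502 1; python3 - <<'E'
from h import *
a,d,c=grab("scene");print(plate(a,d,c,(502.7,3)),head(a,d,c,(502,3)),reddish(a,d,c,(502,3)))
E
```

```text
wrist plate [5.02064858e+02 4.48677131e-01] [502.12471708   0.66505653  49.41793432] head (array([503.03541836,   2.47559198]), 3340) [503.16723912   2.90481121] to go [-0.97056026 -2.02691485] [-1.10238102 -2.45613408]
top plate [502.82720556   4.60134936] [502.06617594   6.68160356  46.72244588] head (array([504.1712252 ,   6.17608586]), 130) [502.74421461   6.54860827] to go [-1.34401964 -1.5747365 ] [ 0.08299095 -1.94725892]
8.55 [479.32902623 -72.61797969 173.03748323] [ 0.13127807 -0.823563   -0.66583687]
(array([502.8383668 ,   3.92670365]), array([503.92255154,   4.32705303,  48.04844252])) (array([502.1884677 ,   4.14415059]), 141) (array([502.87391387,   4.80447731]), (np.int64(318), np.int64(330), np.int64(169), np.int64(181)))
```

View pics/8.png

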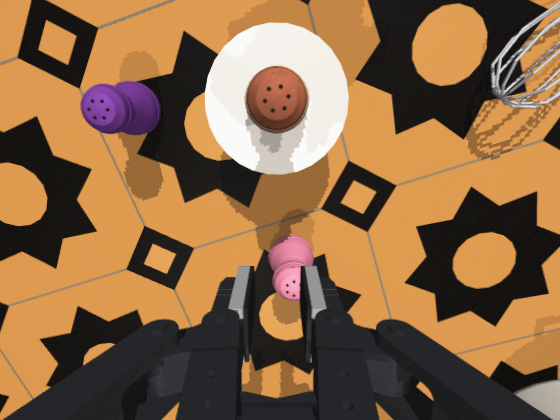

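The unobstructed wrist view shows the pot upright at (276,98) on the plate (centre about 277,98). All three cameras put it within about 2.5 mm of the axis, the stand has not visibly moved, and the hand is clear. I hand the job in.

```bash
python3 -c "
from h import *
print(r.finish_job())"
```

```text
the job is handed in; nothing more can be done
None
```

The terracotta pepper pot now stands upright in the middle of the stand's plate. I pushed it about 25 mm across the plate with two slightly open fingertips, kept low against its wide part, in three slow pushes. Then I backed the hand away, raised it clear and handed the job in at about 8.6 s on the clock. The hand-in gave no verdict.

- **Centring:** the last checks put the pot off the plate's axis by about 2.2–2.7 mm (wrist camera), 1.9–2.1 mm (top) and 0.7–0.9 mm (scene). The limit is 7 mm. It may sit a millimetre or two past the middle, along the direction of the push.
- **Stand and other things:** the plate's position differed from the start by about 1 mm at most, which is within measurement noise. I did not measure the tagine, pot, rack and whisk again, but the arm stayed away from them. No contact force above about 1 N showed in the readings.
- **Disagreement between cameras:** the wrist camera's absolute y reads 3–4 mm lower than the top and scene cameras' for both pot and plate. The distance between pot and plate still agrees to about 2–3 mm.
- **Failed or unreliable readings:** during the pushes the arm hid the pot from the top camera, so those readings were unusable. The close-up wrist plate fits were also skewed by the pot covering part of the rim, so I used the clear first view of the plate instead.

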